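# Shut the open specimen drawer to free the interlocked one

## Task

One drawer of the small grey three-drawer chest on the bench has been left standing open, and the chest's interlock lets only one drawer out at a time. Push the open drawer fully home, then pull the drawer with the straight bar handle out to its stop, and leave it open with the one you pushed in still shut.

Things in the scene. Friction and masses are not known exactly. Their poses are not given: they have to be found in the camera images.
- ajar_drawer (a joint): How far the drawer that was left open is out, m: 0 = fully home (front flush with its neighbours), 0.085 = at its stop; it starts 0.05 to 0.08. Slides with 1 to 2 N and stays where left; no spring or catch. The chest: grey, 160 mm deep, 240 wide, 94 high, turned to face the robot by 0.04 to 0.32 rad, three equal drawers side by side 75 mm apart; which drawer is in which place varies.
- ajar_knob (a point): Centre of the outer end of the round steel knob of the drawer left open: 28 mm diameter, axis level, sticking 43 mm out of the front, 66 mm above the bench. +x points into the chest (shuts the drawer), +z up. Fronts are 73 mm wide, 26 to 83 mm above the bench. A second drawer has the same knob but is shut and not needed.
- bar_drawer (a joint): How far the drawer with the bar handle is out, m: 0 = shut, 0.085 = out to its stop. While another drawer is out the interlock blocks it after about 1 to 2 mm. Once free it slides with about 1 to 4 N and stays where it is left. A microscope, 0.37 m tall, stands to the right of the chest (x 0.4 to 0.62, y -0.6 to -0.42): come to the handles from above or from the left, not across it.
- bar_grip (a point): Middle of the level steel bar handle of bar_drawer, 66 mm above the bench. The bar is 11 mm thick and 67 mm long along this point's y; its centre line is 40 mm in front of the drawer front (34 mm free between them); two 8 mm posts hold it, 22 mm either side of the middle. +x points into the chest (pull along -x to open), +z up.

How it is judged:
By the outcome, as a careful person would: the job done as asked, in the order asked, and still so for the second after the job is handed in, with the robot touching nothing.
It also fails if it takes over 42 s, if anything falls off the work surface, if the arm or the gripper's body presses on something with over 40 N, if the wrist force passes 120 N, or if a joint passes its speed limit or range.

## Robot

A 7-joint arm with a two-finger parallel gripper is mounted at the origin on a cart in front of the work surface, level with it; the furniture and walls round the work are solid. World frame = base frame: x ahead of the robot, y to its left, z up, the work surface at z = 0. Lengths are in m, angles in rad, forces in N, time in s.
With the tool pointing down it reaches from about 0.425 to 0.875 m from the base axis. Payload 4.7 kg.
Tool frame: the origin (TCP) lies on the centre line of the jaws, within the pads' length; the fingertips stand 17 mm ahead of it and the grasp point (between the pads) lies 2 mm behind it; z points along the fingers, y is the line along which they close (so a half turn about z gives the same grasp; the last joint's range is limited). The gripper opens to 85 mm and grips with 20 to 120 N. Pads are 22 mm wide; open, the fingers measure 114 mm over their backs; the gripper's body (76 mm by 85 mm) begins 54 mm behind the grasp point. The pads swing forward as they close: fully open they stand 13 mm farther back than shut.
Start: joints at [-1.291, 0.321, -0.07, 1.45, 0.023, 1.371, -0.057], TCP at [0.171, 0.627, 0.248] pointing down, gripper open.
Joint ranges: [-2.86, 2.86], [-0.3, 2.09], [-1.38, 1.24], [0.06, 2.45], [-1.56, 4.7], [0.09, 2.05], [-2.69, 2.69]. Speed limits (rad/s): [2.57, 2.57, 3.14, 3.14, 3.14, 3.14, 3.14].

## Interface

Orientations are given as a 3x3 rotation matrix whose columns are the frame's x, y, z axes.
In Python, from plant import bot gives the robot as it stands. The module is installed in compiled form; this text tells all that it offers.
- The arm moves only by the shell command python3 -m inch 'ROWS' [FORCE]. ROWS is JSON, a list of rows, each an object of numbers: "ax", "ay", "az": the turn, a rotation vector about the world's x, y, z in rad; "dx", "dy", "dz": the shift along the world's x, y, z in units of 30 mm (1.0 is 30 mm); "hand": the gripper command: -1 is shut, 1 is fully open, values between are in proportion. A call has 1 to 12 rows; each row shifts and turns the commanded pose from where the row before left it; what a row does not reach is not made up. A row lasts 1/12 s, in which the tool goes at most 41.7 mm and 7.16 degrees, less where a joint would pass 70% of its speed; a pose out of reach is approached as far as the arm can. A call is refused whole if a number of a shift passes 1 or a number of a turn 0.125, either way. A call with a gripper value outside its range is refused whole. The fingers move at their own pace and stop on an object; FORCE is the grip in N (left out, the last holds). Time passes only in rows, so rows that do not move let the fingers close. It gives the time, the measured TCP pose, the force, the opening and the grip force at its end, in the units of the state.
- bot.get_state(): the state, without advancing time (a new reading comes with each control period).
- bot.snapshot(name): name is "side" or "top"; returns a dict with "img" (384x512x3 uint8, red, green, blue), "fx", "fy", "cx", "cy" (pixels), "dist" ([k1, k2, p1, p2, k3] as OpenCV has them; the pictures are not rectified), "extrinsics" (4x4, takes a point from camera to world coordinates). Camera axes: x right, y down, z forward; pixel columns grow to the right and rows downward; lengths in m; the calibration is good to about 2 mm. A picture is of the moment at which its call begins. There is no depth.
- bot.job_done(): hands the job in; it is judged then, once.
The state is a dict: "t": time; "qpos": joint angles; "joint_vel": joint speeds; "tau": joint torques, N m; "eef_pos": TCP position; "eef_rot": TCP orientation; "ft_force": force on the tool from outside, world axes, zero at the start; "moment": the same for the moment, N m; "gripper_width": opening from 0.0 (shut) to 1.0 (fully open); "grip_force": force on a finger pad.
Only numpy, scipy, OpenCV 4.12 (cv2) and the standard library are available. Lean on these libraries where they do the work, as an engineer would, in place of code of your own. Each camera call takes 0.05 s, during which the arm holds its last target. There are 200 camera calls.

## Working session

There is one attempt and no reset: what is moved stays moved. The work goes in short steps, Python scripts to look and compute and a shell command to move; the robot and the scene stay as the last step left them, time stands still between calls to the robot, and variables do not carry over. Pictures are saved under pics/ and viewed, at most 10 in all, crops included, and the job is handed in when it is done.

```bash
mkdir -p pics
cat > h.py <<'E'
import numpy as np, cv2
from plant import bot
def snap(n,f):
    s=bot.snapshot(n); cv2.imwrite('pics/'+f,s['img'][:,:,::-1]); np.save('pics/'+n+'.npy',s,allow_pickle=True); return s
def load(n): return np.load('pics/'+n+'.npy',allow_pickle=True).item()
def ray(s,u,v):
    K=np.array([[s['fx'],0,s['cx']],[0,s['fy'],s['cy']],[0,0,1]]);
    p=cv2.undistortPoints(np.array([[[u,v]]],float),K,np.array(s['dist'],float))[0,0]
    E=np.array(s['extrinsics']); return E[:3,3],E[:3,:3]@np.array([p[0],p[1],1])
def onz(s,u,v,z):
    o,d=ray(s,u,v); return o+d*(z-o[2])/d[2]
def tri(s1,p1,s2,p2):
    o1,d1=ray(s1,*p1);o2,d2=ray(s2,*p2)
    A=np.c_[d1,-d2];t=np.linalg.lstsq(A,o2-o1,rcond=None)[0]
    a,b=o1+d1*t[0],o2+d2*t[1];return (a+b)/2,np.linalg.norm(a-b)
E
python3 - <<'E'
from h import *
for n in('side','top'):
    s=snap(n,n+'0.png');E=np.array(s['extrinsics']);print(n,E[:3,3].round(3),E[:3,2].round(2),s['fx'])
st=bot.get_state();print(st['eef_pos'],st['eef_rot'],st['gripper_width'],st['t'])
E
```

```text
side [0.526 0.533 0.5  ] [ 0.11 -0.87 -0.49] 415.8923862506139
top [ 0.584 -0.2    0.947] [ 0.04 -0.01 -1.  ] 499.69847069786016
[0.17070094 0.6267153  0.24733926] [[-9.64885960e-01  2.62668940e-01 -3.34184204e-04]
 [ 2.62669125e-01  9.64884492e-01 -1.68745533e-03]
 [-1.20792947e-04 -1.71598183e-03 -9.99998520e-01]] 1.0005674223658583 0.1
```

View pics/side0.png

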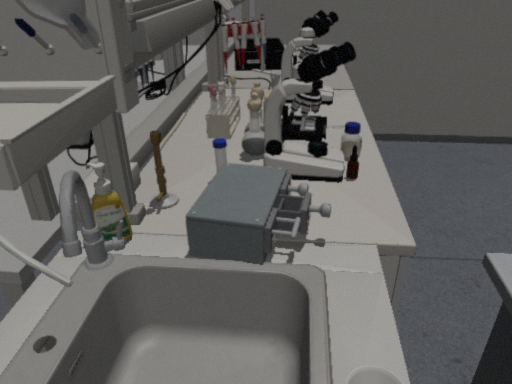

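View pics/top0.png

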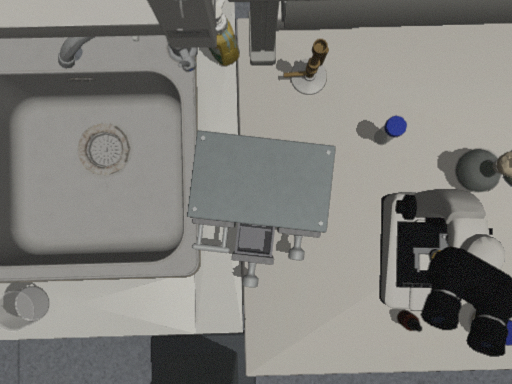

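The side view shows the grey chest with the middle drawer out (knob at about (325,210)) and the bar handle nearest the camera, around (300,240). In the top view the bar is at about (215,249), the open knob's end at about (251,283), and the shut knob at (297,255). I'll zoom in next.

Run:
```python
from h import *
t=load('top');s=load('side')
a=cv2.resize(t['img'][120:300,180:345],None,fx=3,fy=3,interpolation=cv2.INTER_CUBIC)[:,:,::-1]
b=cv2.resize(s['img'][160:260,185:335],None,fx=3,fy=3,interpolation=cv2.INTER_CUBIC)[:,:,::-1]
c=np.zeros((540,495+300,3),np.uint8);c[:,:495]=a
b=cv2.resize(b,(300,200));c[:200,495:]=b
cv2.imwrite('pics/crop.png',c)
for n,(u,v),z in [('rl',(202,138),.094),('rr',(328,152),.094),('fl',(195,209),.094),('fr',(321,223),.094),('knob',(251,285),.066),('barL',(195,248),.066),('barR',(236,251),.066)]: print(n,onz(t,u,v,z).round(4))
```

```text
rl [ 0.7137 -0.1109  0.094 ]
rr [ 0.6841 -0.3262  0.094 ]
fl [ 0.5924 -0.0964  0.094 ]
fr [ 0.563  -0.3105  0.094 ]
knob [ 0.4572 -0.1881  0.066 ]
barL [ 0.5243 -0.0915  0.066 ]
barR [ 0.5171 -0.1633  0.066 ]
```

View pics/crop.png

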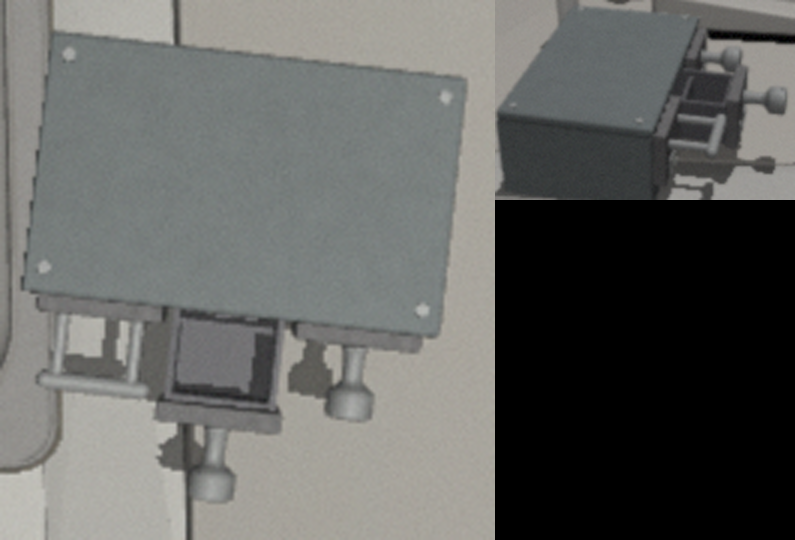

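The crop confirms it: bar ends at full-image (193,247) and (229,250), open knob's outer end at (251,286), and the chest is yawed about -0.137 rad.

```bash
python3 - <<'E'
from h import *
t=load('top')
P=lambda u,v,z:onz(t,180+u/3,120+v/3,z)
c=[P(69,54,.094),P(446,97,.094),P(44,267,.094),P(422,310,.094)]
y1=c[0]-c[1]+c[2]-c[3]; th=np.arctan2(-y1[0],y1[1]); x1=c[0]-c[2]+c[1]-c[3]; th2=np.arctan2(x1[1],x1[0])
print(th,th2)
th=(th+th2)/2 if abs(th-th2)<.03 else th
X=np.array([np.cos(th),np.sin(th),0]);Y=np.array([-X[1],X[0],0])
k=P(212,499,.08); b=P(93,386,.066); b2=P(97,386,.066); f=P(352,418,.08)
for n,p in dict(k=k,b=b,b2=b2,shutknob=f).items(): print(n,p.round(4),'along',round(p@X,4),'across',round(p@Y,4))
print(X,Y)
E
python3 -m inch '[{"dx":1,"dy":-0.9,"az":-0.125,"hand":-1},{"dx":1,"dy":-1,"az":-0.125,"hand":-1},{"dx":1,"dy":-1,"az":-0.125,"hand":-1},{"dx":1,"dy":-1,"az":-0.125,"hand":-1},{"dx":1,"dy":-1,"az":-0.125,"hand":-1},{"dx":1,"dy":-1,"az":-0.125,"hand":-1},{"dx":1,"dy":-1,"az":-0.125,"hand":-1},{"dx":1,"dy":-1,"az":-0.125,"hand":-1},{"dx":0.5,"dy":-1,"az":-0.125,"hand":-1},{"dx":0,"dy":-1,"az":-0.125,"hand":-1},{"dx":0,"dy":-1,"az":-0.125,"hand":-1},{"dx":0,"dy":-1,"az":-0.067,"hand":-1}]'
```

```text
-0.13925914610095427 -0.1405697179757889
k [ 0.4569 -0.1877  0.08  ] along 0.4786 across -0.1221
b [ 0.5224 -0.1195  0.066 ] along 0.5339 across -0.0455
b2 [ 0.5223 -0.1219  0.066 ] along 0.5342 across -0.0478
shutknob [ 0.501  -0.2695  0.08  ] along 0.5337 across -0.1969
[ 0.99022793 -0.13945838  0.        ] [0.13945838 0.99022793 0.        ]$[0]: bad value
```

```bash
python3 -m inch '[{"dx":1,"dy":-0.9,"dz":0,"ax":0,"ay":0,"az":-0.125,"hand":-1},{"dx":1,"dy":-1,"dz":0,"ax":0,"ay":0,"az":-0.125,"hand":-1},{"dx":1,"dy":-1,"dz":0,"ax":0,"ay":0,"az":-0.125,"hand":-1},{"dx":1,"dy":-1,"dz":0,"ax":0,"ay":0,"az":-0.125,"hand":-1}]'
```

```text
t: 0.43
eef_pos: [0.2901, 0.5101, 0.2478]
eef_rot: [[-0.717, 0.697, -0.0], [0.697, 0.717, -0.001], [-0.0, -0.001, -1.0]]
ft_force: [-0.3, -0.6, 0.3]
gripper_width: 0.454
grip_force: 0.0
```

```bash
python3 -m inch '[{"dx":1,"dy":-1,"dz":0,"ax":0,"ay":0,"az":-0.125,"hand":-1},{"dx":1,"dy":-1,"dz":0,"ax":0,"ay":0,"az":-0.125,"hand":-1},{"dx":1,"dy":-1,"dz":0,"ax":0,"ay":0,"az":-0.125,"hand":-1},{"dx":1,"dy":-1,"dz":0,"ax":0,"ay":0,"az":-0.125,"hand":-1},{"dx":1,"dy":-1,"dz":0,"ax":0,"ay":0,"az":-0.125,"hand":-1},{"dx":0,"dy":-1,"dz":0,"ax":0,"ay":0,"az":-0.125,"hand":-1},{"dx":0,"dy":-1,"dz":0,"ax":0,"ay":0,"az":-0.125,"hand":-1},{"dx":0,"dy":-1,"dz":0,"ax":0,"ay":0,"az":-0.071,"hand":-1},{"dx":0,"dy":-1,"dz":0,"ax":0,"ay":0,"az":0,"hand":-1},{"dx":0,"dy":-1,"dz":0,"ax":0,"ay":0,"az":0,"hand":-1},{"dx":0,"dy":-1,"dz":0,"ax":0,"ay":0,"az":0,"hand":-1},{"dx":0,"dy":-1,"dz":0,"ax":0,"ay":0,"az":0,"hand":-1}]'
python3 -m inch '[{"dx":0,"dy":-1,"dz":0,"ax":0,"ay":0,"az":0,"hand":-1},{"dx":0,"dy":-1,"dz":0,"ax":0,"ay":0,"az":0,"hand":-1},{"dx":0,"dy":-1,"dz":0,"ax":0,"ay":0,"az":0,"hand":-1},{"dx":0,"dy":-1,"dz":0,"ax":0,"ay":0,"az":0,"hand":-1},{"dx":0,"dy":-1,"dz":0,"ax":0,"ay":0,"az":0,"hand":-1},{"dx":0,"dy":-1,"dz":0,"ax":0,"ay":0,"az":0,"hand":-1},{"dx":0,"dy":-1,"dz":0,"ax":0,"ay":0,"az":0,"hand":-1},{"dx":-0.3,"dy":-1,"dz":0,"ax":0,"ay":0,"az":0,"hand":-1},{"dx":-0.3,"dy":-1,"dz":0,"ax":0,"ay":0,"az":0,"hand":-1},{"dx":-0.2,"dy":-1,"dz":0,"ax":0,"ay":0,"az":0,"hand":-1},{"dx":0,"dy":-1,"dz":0,"ax":0,"ay":0,"az":0,"hand":-1},{"dx":0,"dy":0,"dz":0,"ax":0,"ay":0,"az":0,"hand":-1}]'
```

```text
t: 1.43
eef_pos: [0.436, 0.1529, 0.248]
eef_rot: [[0.14, 0.99, -0.0], [0.99, -0.14, -0.0], [-0.0, -0.0, -1.0]]
ft_force: [0.1, -0.5, 0.2]
gripper_width: -0.0
grip_force: 0.0
t: 2.43
eef_pos: [0.4111, -0.1818, 0.2486]
eef_rot: [[0.149, 0.989, 0.001], [0.989, -0.149, -0.002], [-0.001, 0.001, -1.0]]
ft_force: [-0.9, 0.4, 0.7]
gripper_width: -0.001
grip_force: 0.0
```

```bash
python3 -m inch '[{"dx":0,"dy":0,"dz":-0.9,"ax":0,"ay":0,"az":0.009,"hand":-1},{"dx":0,"dy":0,"dz":-0.9,"ax":0,"ay":0,"az":0,"hand":-1},{"dx":0,"dy":0,"dz":-0.9,"ax":0,"ay":0,"az":0,"hand":-1},{"dx":0,"dy":0,"dz":-0.9,"ax":0,"ay":0,"az":0,"hand":-1},{"dx":0,"dy":0,"dz":-0.9,"ax":0,"ay":0,"az":0,"hand":-1},{"dx":0,"dy":0,"dz":-0.9,"ax":0,"ay":0,"az":0,"hand":-1},{"dx":0,"dy":0,"dz":-0.8,"ax":0,"ay":0,"az":0,"hand":-1},{"dx":0,"dy":0,"dz":0,"ax":0,"ay":0,"az":0,"hand":-1}]'
python3 -c "
from h import *
s=snap('side','side1.png');t=snap('top','top1.png')
a=cv2.resize(s['img'][120:280,180:400],(550,400));b=cv2.resize(t['img'][180:320,190:290],(250,400))
cv2.imwrite('pics/c1.png',np.hstack([a,b])[:,:,::-1])"
```

```text
t: 3.1
eef_pos: [0.4086, -0.1743, 0.0583]
eef_rot: [[0.132, 0.991, -0.009], [0.991, -0.132, -0.0], [-0.002, -0.009, -1.0]]
ft_force: [-0.4, 0.8, 0.3]
gripper_width: -0.002
grip_force: 0.0
```

View pics/c1.png

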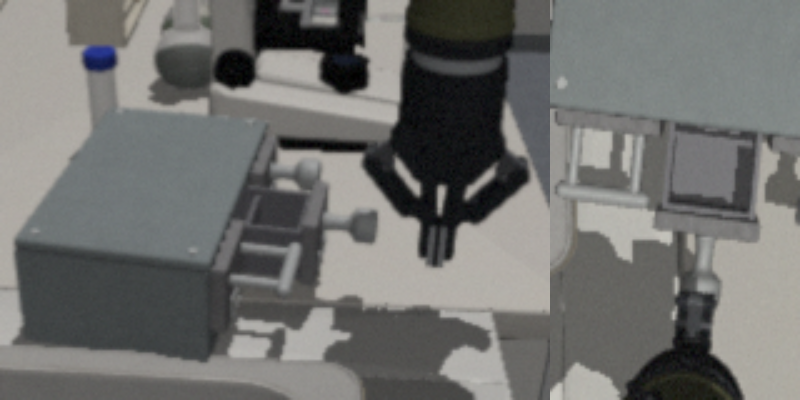

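The closed fingers are in front of the knob but about 6 mm too far left. I'll correct that, raise slightly, then push.

```bash
python3 -m inch '[{"dx":0,"dy":-0.22,"dz":0.33,"ax":0,"ay":0,"az":0,"hand":-1},{"dx":0.4,"dy":-0.06,"dz":0,"ax":0,"ay":0,"az":0,"hand":-1},{"dx":0.4,"dy":-0.06,"dz":0,"ax":0,"ay":0,"az":0,"hand":-1},{"dx":0.4,"dy":-0.06,"dz":0,"ax":0,"ay":0,"az":0,"hand":-1},{"dx":0.4,"dy":-0.06,"dz":0,"ax":0,"ay":0,"az":0,"hand":-1},{"dx":0.4,"dy":-0.06,"dz":0,"ax":0,"ay":0,"az":0,"hand":-1},{"dx":0.3,"dy":-0.04,"dz":0,"ax":0,"ay":0,"az":0,"hand":-1},{"dx":0,"dy":0,"dz":0,"ax":0,"ay":0,"az":0,"hand":-1}]'
```

```text
t: 3.87
eef_pos: [0.4846, -0.1929, 0.0746]
eef_rot: [[0.131, 0.991, 0.005], [0.991, -0.131, -0.001], [-0.001, 0.005, -1.0]]
ft_force: [-0.2, 0.5, 0.7]
gripper_width: 0.006
grip_force: 0.0
```

```bash
python3 -m inch '[{"dx":0.15,"dy":-0.02,"dz":-0.2,"ax":0,"ay":0,"az":0,"hand":-1},{"dx":0.1,"dy":-0.015,"dz":0,"ax":0,"ay":0,"az":0,"hand":-1},{"dx":0.1,"dy":-0.015,"dz":0,"ax":0,"ay":0,"az":0,"hand":-1},{"dx":0,"dy":0,"dz":0,"ax":0,"ay":0,"az":0,"hand":-1}]'
python3 -c "
from h import *
s=snap('side','side2.png');t=snap('top','top2.png')
a=cv2.resize(s['img'][120:280,180:400],(550,400));b=cv2.resize(t['img'][180:320,190:290],(250,400))
cv2.imwrite('pics/c2.png',np.hstack([a,b])[:,:,::-1])"
```

```text
t: 4.2
eef_pos: [0.4921, -0.1938, 0.0662]
eef_rot: [[0.132, 0.991, 0.0], [0.991, -0.132, 0.0], [0.0, 0.0, -1.0]]
ft_force: [0.4, 0.7, 0.1]
gripper_width: 0.0
grip_force: 0.0
```

View pics/c2.png

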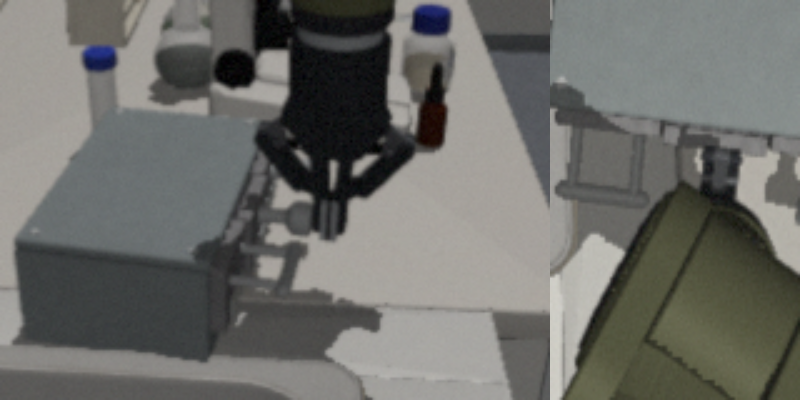

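The drawer is almost home, with the knob pressed by the finger at crop (300,218). I'll keep nudging until the force rises.

```bash
for i in 1; do python3 -m inch '[{"dx":0.1,"dy":-0.014,"dz":0,"ax":0,"ay":0,"az":0,"hand":-1},{"dx":0.1,"dy":-0.014,"dz":0,"ax":0,"ay":0,"az":0,"hand":-1},{"dx":0,"dy":0,"dz":0,"ax":0,"ay":0,"az":0,"hand":-1}]'; done
```

```text
t: 4.55
eef_pos: [0.496, -0.1945, 0.0659]
eef_rot: [[0.132, 0.991, -0.005], [0.991, -0.132, 0.001], [0.001, -0.005, -1.0]]
ft_force: [-7.1, 1.4, 5.1]
gripper_width: -0.001
grip_force: 3.5
```

```bash
python3 -m inch '[{"dx":0.07,"dy":-0.01,"dz":0,"ax":0,"ay":0,"az":0,"hand":-1},{"dx":0.07,"dy":-0.01,"dz":0,"ax":0,"ay":0,"az":0,"hand":-1},{"dx":0,"dy":0,"dz":0,"ax":0,"ay":0,"az":0,"hand":-1}]'
```

```text
t: 4.8
eef_pos: [0.4961, -0.1946, 0.0653]
eef_rot: [[0.133, 0.991, -0.013], [0.991, -0.133, 0.005], [0.003, -0.014, -1.0]]
ft_force: [-17.6, 4.3, 15.0]
gripper_width: 0.001
grip_force: 9.2
```

It has met a hard stop. I'll back off, rise and check that it's flush.

```bash
python3 -m inch '[{"dx":-0.6,"dy":0.08,"dz":0,"ax":0,"ay":0,"az":0,"hand":-1},{"dx":-0.6,"dy":0.08,"dz":0,"ax":0,"ay":0,"az":0,"hand":-1},{"dx":-0.6,"dy":0.08,"dz":0.5,"ax":0,"ay":0,"az":0,"hand":-1},{"dx":0,"dy":0.7,"dz":1,"ax":0,"ay":0,"az":0,"hand":-1},{"dx":0,"dy":1,"dz":1,"ax":0,"ay":0,"az":0,"hand":-1},{"dx":0,"dy":1,"dz":1,"ax":0,"ay":0,"az":0,"hand":-0.3},{"dx":0,"dy":1,"dz":0,"ax":0,"ay":0,"az":0,"hand":-0.3},{"dx":0,"dy":1,"dz":0,"ax":0,"ay":0,"az":0,"hand":-0.3},{"dx":0,"dy":1,"dz":0,"ax":0,"ay":0,"az":0,"hand":-0.3},{"dx":0,"dy":0,"dz":0,"ax":0,"ay":0,"az":0,"hand":-0.3}]'
python3 -c "
from h import *
s=snap('side','side3.png');t=snap('top','top3.png')
a=cv2.resize(s['img'][150:260,190:340],(400,293));b=cv2.resize(t['img'][200:300,180:280+20],(400,333))
c=np.zeros((333,800,3),np.uint8);c[:293,:400]=a;c[:,400:]=b
cv2.imwrite('pics/c3.png',c[:,:,::-1])"
```

```text
t: 5.63
eef_pos: [0.4484, -0.0117, 0.1706]
eef_rot: [[0.123, 0.992, 0.001], [0.992, -0.123, 0.003], [0.003, 0.001, -1.0]]
ft_force: [-0.8, 0.5, 0.7]
gripper_width: 0.349
grip_force: 0.0
```

View pics/c3.png

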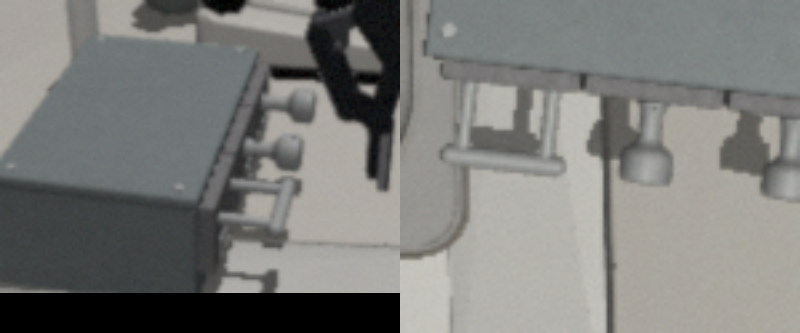

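All three fronts lie on one line in the top crop, so the drawer is shut. Next is knuckle clearance over the lid at the bar grasp.

Run:
```python
from h import *
t=load('top');s=load('side')
X=np.array([.9902,-.1395,0]);Y=np.array([.1395,.9902,0])
def pl(u,v,ac):
    o,d=ray(s,u,v);return o+d*(ac-o@Y)/(d@Y)
for nm,T,pts in [('shut',np.array([.4086,-.1743,.0583]),[(326,184),(327,190),(354,226)]),('30mm',np.array([.4484,-.0117,.1706]),[(307,160),(312,172),(331,220)])]:
    for p in pts:
        q=pl(*p,T@Y+.011)-T; print(nm,p,'along',(q@X).round(3),'z',q[2].round(3))
b=onz(t,211.2,248.2,.066);print(b,b@X,b@Y)
G=X*.5355-Y*.047;T=np.array([.4484,-.0117]);print(G,(G[:2]-T)/.03)
```

```text
shut (326, 184) along 0.059 z 0.072
shut (327, 190) along 0.056 z 0.06
shut (354, 226) along -0.001 z -0.014
30mm (307, 160) along 0.062 z 0.083
30mm (312, 172) along 0.054 z 0.064
30mm (331, 220) along 0.021 z -0.013
[ 0.52317748 -0.11991211  0.066     ] 0.5347780847284206 -0.045753713672015486
[ 0.5236956  -0.12124165  0.        ] [ 2.50985333 -3.65138833]
```

```bash
python3 -m inch '[{"dx":0.5,"dy":-0.75,"dz":0,"ax":0,"ay":0,"az":-0.017,"hand":-0.3},{"dx":0.5,"dy":-0.75,"dz":0,"ax":0,"ay":0,"az":0,"hand":-0.3},{"dx":0.5,"dy":-0.75,"dz":0,"ax":0,"ay":0,"az":0,"hand":-0.3},{"dx":0.5,"dy":-0.7,"dz":0,"ax":0,"ay":0,"az":0,"hand":-0.3},{"dx":0.5,"dy":-0.7,"dz":0,"ax":0,"ay":0,"az":0,"hand":-0.3},{"dx":0,"dy":0,"dz":-0.8,"ax":0,"ay":0,"az":0,"hand":-0.3},{"dx":0,"dy":0,"dz":0,"ax":0,"ay":0,"az":0,"hand":-0.3},{"dx":0,"dy":0,"dz":0,"ax":0,"ay":0,"az":0,"hand":-0.3}]'
```

```text
t: 6.4
eef_pos: [0.5219, -0.1293, 0.1453]
eef_rot: [[0.151, 0.988, -0.003], [0.988, -0.151, -0.001], [-0.002, -0.003, -1.0]]
ft_force: [-0.4, -0.2, 0.5]
gripper_width: 0.351
grip_force: 0.0
```

```bash
python3 -m inch '[{"dx":0.06,"dy":0.27,"dz":0,"ax":0,"ay":0,"az":0.01,"hand":-0.3},{"dx":0,"dy":0,"dz":-0.65,"ax":0,"ay":0,"az":0,"hand":-0.3},{"dx":0,"dy":0,"dz":-0.65,"ax":0,"ay":0,"az":0,"hand":-0.3},{"dx":0,"dy":0,"dz":0,"ax":0,"ay":0,"az":0,"hand":-0.3},{"dx":0,"dy":0,"dz":0,"ax":0,"ay":0,"az":0,"hand":-0.3}]'
```

```text
t: 6.82
eef_pos: [0.5248, -0.1186, 0.1076]
eef_rot: [[0.137, 0.991, -0.0], [0.991, -0.137, 0.0], [0.0, -0.0, -1.0]]
ft_force: [0.0, 0.1, 0.8]
gripper_width: 0.351
grip_force: 0.0
```

```bash
python3 -m inch '[{"dx":-0.01,"dy":-0.07,"dz":-0.4,"ax":0,"ay":0,"az":0,"hand":-0.3},{"dx":0,"dy":0,"dz":-0.4,"ax":0,"ay":0,"az":0,"hand":-0.3},{"dx":0,"dy":0,"dz":-0.4,"ax":0,"ay":0,"az":0,"hand":-0.3},{"dx":0,"dy":0,"dz":0,"ax":0,"ay":0,"az":0,"hand":-0.3},{"dx":0,"dy":0,"dz":0,"ax":0,"ay":0,"az":0,"hand":-0.3}]'
python3 -c "
from h import *
s=snap('side','side4.png');t=snap('top','top4.png')
a=cv2.resize(s['img'][130:260,200:340],(400,371));b=cv2.resize(t['img'][180:300,180:300],(371,371))
cv2.imwrite('pics/c4.png',np.hstack([a,b])[:,:,::-1])"
```

```text
t: 7.23
eef_pos: [0.5239, -0.1217, 0.0702]
eef_rot: [[0.139, 0.99, -0.002], [0.99, -0.139, -0.0], [-0.001, -0.002, -1.0]]
ft_force: [0.0, 0.7, -0.2]
gripper_width: 0.348
grip_force: 0.0
```

View pics/c4.png

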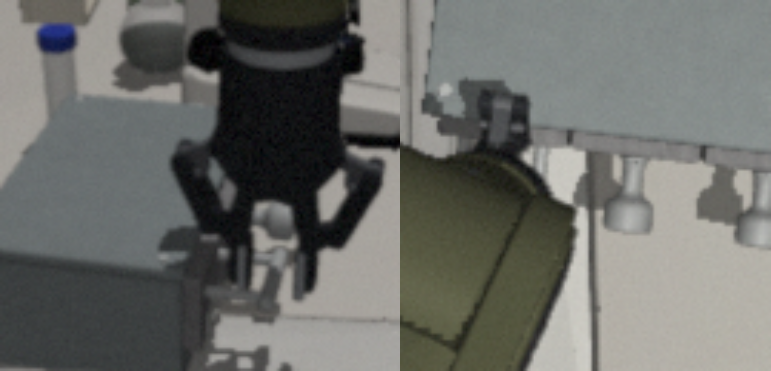

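The fingers straddle the bar, with the inner finger at crop (240,265), the outer at (302,270) and the bar at (270,275) between them. Closing now.

```bash
python3 -m inch '[{"dx":0,"dy":0,"dz":0,"ax":0,"ay":0,"az":0,"hand":-1},{"dx":0,"dy":0,"dz":0,"ax":0,"ay":0,"az":0,"hand":-1},{"dx":0,"dy":0,"dz":0,"ax":0,"ay":0,"az":0,"hand":-1},{"dx":0,"dy":0,"dz":0,"ax":0,"ay":0,"az":0,"hand":-1},{"dx":0,"dy":0,"dz":0,"ax":0,"ay":0,"az":0,"hand":-1},{"dx":0,"dy":0,"dz":0,"ax":0,"ay":0,"az":0,"hand":-1}]' 40
```

```text
t: 7.83
eef_pos: [0.5232, -0.1215, 0.0716]
eef_rot: [[0.139, 0.99, -0.003], [0.99, -0.139, 0.001], [0.001, -0.003, -1.0]]
ft_force: [-5.1, 0.8, 6.8]
gripper_width: 0.109
grip_force: 39.1
```

```bash
python3 -m inch '[{"dx":-0.2,"dy":0.028,"dz":0,"ax":0,"ay":0,"az":0,"hand":-1},{"dx":-0.3,"dy":0.042,"dz":0,"ax":0,"ay":0,"az":0,"hand":-1},{"dx":-0.3,"dy":0.042,"dz":0,"ax":0,"ay":0,"az":0,"hand":-1},{"dx":-0.3,"dy":0.042,"dz":0,"ax":0,"ay":0,"az":0,"hand":-1},{"dx":-0.3,"dy":0.042,"dz":0,"ax":0,"ay":0,"az":0,"hand":-1},{"dx":-0.3,"dy":0.042,"dz":0,"ax":0,"ay":0,"az":0,"hand":-1},{"dx":-0.3,"dy":0.042,"dz":0,"ax":0,"ay":0,"az":0,"hand":-1},{"dx":-0.2,"dy":0.028,"dz":0,"ax":0,"ay":0,"az":0,"hand":-1},{"dx":0,"dy":0,"dz":0,"ax":0,"ay":0,"az":0,"hand":-1}]'
```

```text
t: 8.58
eef_pos: [0.4571, -0.1122, 0.0715]
eef_rot: [[0.139, 0.99, -0.0], [0.99, -0.139, 0.002], [0.002, -0.001, -1.0]]
ft_force: [-0.5, -0.7, 5.5]
gripper_width: 0.11
grip_force: 40.0
```

Out 67 mm and sliding freely, so about 18 mm remains.

```bash
python3 -m inch '[{"dx":-0.2,"dy":0.028,"dz":0,"ax":0,"ay":0,"az":0,"hand":-1},{"dx":-0.2,"dy":0.028,"dz":0,"ax":0,"ay":0,"az":0,"hand":-1},{"dx":-0.15,"dy":0.021,"dz":0,"ax":0,"ay":0,"az":0,"hand":-1},{"dx":-0.1,"dy":0.014,"dz":0,"ax":0,"ay":0,"az":0,"hand":-1},{"dx":0,"dy":0,"dz":0,"ax":0,"ay":0,"az":0,"hand":-1},{"dx":0,"dy":0,"dz":0,"ax":0,"ay":0,"az":0,"hand":-1}]'
```

```text
t: 9.08
eef_pos: [0.4389, -0.1097, 0.0715]
eef_rot: [[0.138, 0.99, 0.0], [0.99, -0.138, 0.0], [0.0, 0.0, -1.0]]
ft_force: [0.4, -1.3, 7.0]
gripper_width: 0.106
grip_force: 40.2
```

```bash
python3 -m inch '[{"dx":-0.1,"dy":0.014,"dz":0,"ax":0,"ay":0,"az":0,"hand":-1},{"dx":-0.1,"dy":0.014,"dz":0,"ax":0,"ay":0,"az":0,"hand":-1},{"dx":0,"dy":0,"dz":0,"ax":0,"ay":0,"az":0,"hand":-1},{"dx":0,"dy":0,"dz":0,"ax":0,"ay":0,"az":0,"hand":-1}]'
```

```text
t: 9.42
eef_pos: [0.4386, -0.1096, 0.0719]
eef_rot: [[0.138, 0.99, 0.014], [0.99, -0.138, -0.004], [-0.002, 0.014, -1.0]]
ft_force: [18.0, -4.3, -16.2]
gripper_width: 0.108
grip_force: 39.2
```

It's at the stop. Unload, open, and lift straight up.

```bash
python3 -m inch '[{"dx":0.15,"dy":-0.021,"dz":0,"ax":0,"ay":0,"az":0,"hand":-1},{"dx":0,"dy":0,"dz":0,"ax":0,"ay":0,"az":0,"hand":-0.35},{"dx":0,"dy":0,"dz":0,"ax":0,"ay":0,"az":0,"hand":-0.35},{"dx":0,"dy":0,"dz":0,"ax":0,"ay":0,"az":0,"hand":-0.35},{"dx":0,"dy":0,"dz":0,"ax":0,"ay":0,"az":0,"hand":-0.35},{"dx":0,"dy":0,"dz":0.3,"ax":0,"ay":0,"az":0,"hand":-0.35},{"dx":0,"dy":0,"dz":0.6,"ax":0,"ay":0,"az":0,"hand":-0.35},{"dx":0,"dy":0,"dz":0.8,"ax":0,"ay":0,"az":0,"hand":-0.35},{"dx":0,"dy":0,"dz":1,"ax":0,"ay":0,"az":0,"hand":-0.35},{"dx":0,"dy":0,"dz":1,"ax":0,"ay":0,"az":0,"hand":-0.35}]'
python3 -m inch '[{"dx":0,"dy":1,"dz":1,"ax":0,"ay":0,"az":0,"hand":-0.35},{"dx":0,"dy":1,"dz":0,"ax":0,"ay":0,"az":0,"hand":-0.35},{"dx":0,"dy":1,"dz":0,"ax":0,"ay":0,"az":0,"hand":-0.35},{"dx":0,"dy":1,"dz":0,"ax":0,"ay":0,"az":0,"hand":-0.35},{"dx":0,"dy":1,"dz":0,"ax":0,"ay":0,"az":0,"hand":-0.35},{"dx":0,"dy":1,"dz":0,"ax":0,"ay":0,"az":0,"hand":-0.35},{"dx":0,"dy":1,"dz":0,"ax":0,"ay":0,"az":0,"hand":-0.35},{"dx":0,"dy":1,"dz":0,"ax":0,"ay":0,"az":0,"hand":-0.35},{"dx":0,"dy":0,"dz":0,"ax":0,"ay":0,"az":0,"hand":-0.35},{"dx":0,"dy":0,"dz":0,"ax":0,"ay":0,"az":0,"hand":-0.35}]'
python3 -c "
from h import *
s=snap('side','side5.png');t=snap('top','top5.png')
a=cv2.resize(s['img'][130:260,200:340],(400,371));b=cv2.resize(t['img'][190:310,180:300],(371,371))
cv2.imwrite('pics/c5.png',np.hstack([a,b])[:,:,::-1])"
```

```text
t: 10.25
eef_pos: [0.4367, -0.1099, 0.1835]
eef_rot: [[0.14, 0.99, -0.001], [0.99, -0.14, -0.0], [-0.0, -0.001, -1.0]]
ft_force: [-0.1, 0.7, 0.5]
gripper_width: 0.325
grip_force: 0.0
t: 11.08
eef_pos: [0.4372, 0.1312, 0.212]
eef_rot: [[0.135, 0.991, 0.0], [0.991, -0.135, -0.001], [-0.001, 0.0, -1.0]]
ft_force: [0.7, -1.6, -0.5]
gripper_width: 0.335
grip_force: 0.0
```

View pics/c5.png

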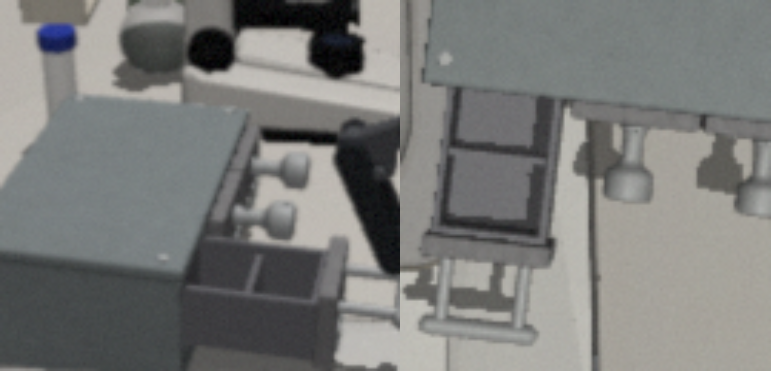

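The bar drawer is fully out, with the bar at crop (478,330), about 85 mm of travel. The middle drawer is still flush and the arm is clear.

```bash
python3 -c "
from plant import bot
print(bot.job_done())"
```

```text
the job is handed in; nothing more can be done
None
```

I pushed the middle drawer home, then pulled the bar-handle drawer about 85 mm out to its stop; the last picture shows the middle one still shut and the arm clear, and I handed the job in about 11 s into the 42 s.

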